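Scoop the gauge balls from the drying tray into the inspection bin

ROBOT

A 6-joint arm with a two-finger parallel gripper is mounted at the origin on a cart in front of the work surface, level with it; the furniture and walls round the work are solid. World frame = base frame: x ahead of the robot, y to its left, z up, the work surface at z = 0. Lengths are in m, angles in rad, forces in N, time in s.
With the tool pointing down it reaches from about 0.35 to 0.975 m from the base axis. Payload 4.9 kg.
Tool frame: the origin (TCP) lies at the very end of the fingers, on their centre line; the grasp point (between the pads) lies 19 mm behind it; z points along the fingers, y is the line along which they close (so a half turn about z gives the same grasp; the last joint's range is limited). The gripper opens to 85 mm and grips with 20 to 120 N. Pads are 22 mm wide; open, the fingers measure 114 mm over their backs; the gripper's body (76 mm by 85 mm) begins 54 mm behind the grasp point. The pads swing forward as they close: fully open they stand 13 mm farther back than shut.
Start: joints at [0.633, 0.053, 1.613, -0, 1.476, -0.119], TCP at [0.456, 0.427, 0.231] pointing down, gripper open.
Joint ranges: [-3.01, 3.01], [-1.01, 2.22], [0.06, 2.58], [-1.02, 4.17], [0.09, 2.62], [-3.14, 3.14]. Speed limits (rad/s): [2.57, 2.57, 3.14, 3.14, 3.14, 3.14].

INTERFACE

Orientations are given as a unit quaternion [w, x, y, z].
In Python, from plant import manip, vision, order gives the robot as it stands.
- The arm moves only by the tool play_rows, never from a script. Its argument "steps" is a list that holds one entry, the list of rows, each a list of 6 numbers: the shift along the tool's x, y, z in mm, then the turn, a rotation vector about the tool's x, y, z in degrees. A call has 1 to 12 rows; each row is the pose to reach, as a shift and turn from the pose commanded when the call began, along the tool's axes at that moment; what a row does not reach only later rows make up. A row lasts 1/12 s, in which the tool goes at most 41.7 mm and 7.16 degrees, less where a joint would pass 70% of its speed; a pose out of reach is approached as far as the arm can. A call with a gripper value outside its range is refused whole. "claw" is the gripper's target within -1 to 1 (fully open at 1, half-way at 0, shut at -1), set as the call begins (left out, the last holds). The fingers move at their own pace and stop on an object; the grip force is fixed at half the most. Time passes only in rows, so rows that repeat a pose let the fingers close. It gives the time, the measured TCP pose, the force, the opening and the grip force at its end, in the units of the state.
- manip.state(): the state, without advancing time (a new reading comes with each control period).
- vision.grab_frame(name): name is "side" or "top"; returns (picture, depth): 480x640x3 uint8, blue, green, red; 480x640 float32, m along the optical axis (not along the pixel's ray), 0 where there is no reading.
- vision.camera_info(name): a dict with "K" (3x3 intrinsics, pixels), "k1" (the pictures are not rectified: a ray, as slopes to the right and down, at radius r is drawn at 1 + k1 r^2 times it, then the intrinsics apply), "eye" and "orientation" of the camera in the world. Camera axes: x right, y down, z forward; pixel columns grow to the right and rows downward; lengths in m; the calibration is good to about 2 mm. A picture is of the moment at which its call begins. camera_info takes no time and is no camera call.
- order.job_done(): hands the job in; it is judged then, once.
The state is a dict: "time": time; "joint_pos": joint angles; "joint_vel": joint speeds; "joint_efforts": joint torques, N m; "tool_pos": TCP position; "tool_rot": TCP orientation; "contact_force": force on the tool from outside, world axes, zero at the start; "ft_torque": the same for the moment, N m; "gripper_width": opening from 0.0 (shut) to 1.0 (fully open); "grasp_force": force on a finger pad.
Only numpy, scipy, OpenCV 4.12 (cv2) and the standard library are available. Lean on these libraries where they do the work, as an engineer would, in place of code of your own. Each camera call takes 0.05 s, during which the arm holds its last target. There are 200 camera calls.

TASK

Take the scoop by its orange handle, scoop the three white ceramic balls out of the blue drying tray (in as many scoopfuls as you like) and tip them all into the green inspection bin, then stand the empty scoop upright back on the middle of its black mat and let go. The balls must not be touched by the gripper or spilled onto the surface plate, and the other things round about stay where they are.

Things in the scene. Friction and masses are not known exactly. Their poses are not given: they have to be found in the camera images.
- scoop_grip (a point): centre of the upright orange handle plate of the loose scoop (aluminium, 0.13 to 0.22 kg): the plate is 14 mm thick along the scoop's x, 36 mm wide along its y and reaches from 40 to 100 mm above the scoop's underside; this point is 75 mm above the underside and 47 mm behind (-x) the scoop's middle. Grip it from above with the fingers before and behind it (closing along the scoop's x). Site axes: x toward the scoop's open front lip, y to its left, z up.
- scoop_pan (a point): middle of the scoop's pan, on the top of its 2.5 mm floor. The pan is 110 mm long (x, lip at +55, back at -55), 104 mm wide outside and 99 mm inside, walls 2.5 mm thick and 34 mm high at the back, 16 mm from x = -5 to 27 mm and only a 1 mm bead from there to the lip; same axes as scoop_grip.
- scoop_lip (a point): middle of the scoop's front edge, level with its underside. The lip is a thin ramp, 1 mm at the edge, rising in 6 mm to a ridge 1 mm above the pan floor, over which balls roll in; the ridge keeps balls in a level scoop gently moved, raising the lip by some 10 degrees rolls them to the pan's back wall, and they roll out when the lip is tipped down by more than about 25 degrees (40 empties it surely).
- drying_tray: fixed blue open tray with a grey floor; origin at the centre of its underside, on the work surface. Inside 210 mm along its x and 114 mm along its y, walls 4 mm thick (rim rolled to 6 mm) and 32 mm high, inner floor 6 mm above the work surface. The scoop (104 mm wide) fits in lengthwise, facing the tray's +x, with 5 mm each side: set down at the tray's -x end, it can be pushed along the floor to the +x end wall, against which the balls roll over the lip.
- inspection_bin: fixed green open square bin with a cork floor; origin at the centre of its underside. Inside 150 x 150 mm, walls 4 mm thick and 45 mm high, inner floor 6 mm above the work surface.
- scoop_mat: fixed black rubber mat, 170 mm (x) by 160 mm (y), 3 mm thick, on which the scoop stands at the start; origin at the centre of its underside.
- ball_1: loose white ceramic gauge ball, 28 mm diameter, about 37 g; origin at its centre. It starts on the floor of the drying tray, in the +x half (35 to 88 mm from the tray's middle), where its centre is 20 mm above the work surface; it rolls easily and is polished and slippery.
- ball_2: loose white ceramic gauge ball, 28 mm diameter, about 37 g; origin at its centre. It starts on the floor of the drying tray, in the +x half (35 to 88 mm from the tray's middle), where its centre is 20 mm above the work surface; it rolls easily and is polished and slippery.
- ball_3: loose white ceramic gauge ball, 28 mm diameter, about 37 g; origin at its centre. It starts on the floor of the drying tray, in the +x half (35 to 88 mm from the tray's middle), where its centre is 20 mm above the work surface; it rolls easily and is polished and slippery.
- loupe: black eye loupe, 42 mm across, 39 mm tall; loose bystander, to be left alone; origin at the centre of its underside.
- micrometer: green and steel micrometer, 128 mm long, lying flat; loose bystander, to be left alone; origin at the centre of its underside.
- stepped_shaft: stepped steel shaft standing upright, 34 mm across, 87 mm tall; loose bystander, to be left alone; origin at the centre of its underside.
- hex_key: black hex key, 95 mm long, lying flat; loose bystander, to be left alone; origin at the centre of its underside.
- feeler_gauge: closed feeler gauge, 95 mm long, lying flat; loose bystander, to be left alone; origin at the centre of its underside.
- screwdriver: screwdriver with a yellow handle, 179 mm long, lying flat; loose bystander, to be left alone; origin at the centre of its underside.
Mind the look-alikes: they are no part of the job. Of the things that look like the part that bears scoop_grip, the larger one is meant.

How it is judged:
On the way, in this order (a step that is already met when the one before it is completed fails the run):
1. a scoopful is lifted: at least one ball lies in the scoop's pan, raised above the tray (its centre above 65 mm) (((x of ball_1 in the frame of scoop_pan between -0.052 and 0.055 m and y of ball_1 in the frame of scoop_pan between -0.05 and 0.05 m and z of ball_1 in the frame of scoop_pan between 0.005 and 0.03 m and height (world z) of ball_1 above 0.065 m) or (x of ball_2 in the frame of scoop_pan between -0.052 and 0.055 m and y of ball_2 in the frame of scoop_pan between -0.05 and 0.05 m and z of ball_2 in the frame of scoop_pan between 0.005 and 0.03 m and height (world z) of ball_2 above 0.065 m) or (x of ball_3 in the frame of scoop_pan between -0.052 and 0.055 m and y of ball_3 in the frame of scoop_pan between -0.05 and 0.05 m and z of ball_3 in the frame of scoop_pan between 0.005 and 0.03 m and height (world z) of ball_3 above 0.065 m))), for 0.2 s.
2. all three balls are in the inspection bin (x of ball_1 in the frame of inspection_bin between -0.07 and 0.07 m and y of ball_1 in the frame of inspection_bin between -0.07 and 0.07 m and z of ball_1 in the frame of inspection_bin between 0.012 and 0.05 m and x of ball_2 in the frame of inspection_bin between -0.07 and 0.07 m and y of ball_2 in the frame of inspection_bin between -0.07 and 0.07 m and z of ball_2 in the frame of inspection_bin between 0.012 and 0.05 m and x of ball_3 in the frame of inspection_bin between -0.07 and 0.07 m and y of ball_3 in the frame of inspection_bin between -0.07 and 0.07 m and z of ball_3 in the frame of inspection_bin between 0.012 and 0.05 m), for 0.2 s.
At the end, for the whole second after the job is handed in: all three balls lie at rest (under 0.05 m/s) inside the inspection bin; the scoop stands upright (within 0.1 rad) on its mat, its middle within 40 mm of the mat's middle (all of step 2 and linear speed of each of ball_1, ball_2, ball_3 below 0.05 m/s and horizontal distance between scoop_pan and scoop_mat below 0.04 m and angle between scoop_pan's own z axis and vertical below 0.1 rad and height (world z) of scoop_pan below 0.012 m); the robot touches nothing.
It fails at once if the gripper or arm touches a ball (contact force between any of the fingers, the arm and ball_1 above 0.2 N or contact force between any of the fingers, the arm and ball_2 above 0.2 N or contact force between any of the fingers, the arm and ball_3 above 0.2 N).
It fails at once if a ball is spilled onto the surface plate or off it (height (world z) of any of ball_1, ball_2, ball_3 below 0.0165 m).
It fails at once if a bystander is moved by more than 30 mm (distance of any of loupe, micrometer, stepped_shaft, hex_key, feeler_gauge, screwdriver from where it was at the start of the episode above 0.03 m).
It also fails if it takes over 72 s, if anything falls off the work surface, if the arm or the gripper's body presses on something with over 40 N, if the wrist force passes 120 N, or if a joint passes its speed limit or range.

## Working session

There is one attempt and no reset: what is moved stays moved. The work goes in short steps, Python scripts to look and compute and a tool call to move; the robot and the scene stay as the last step left them, time stands still between calls to the robot, and variables do not carry over. Pictures are saved under pics/ and viewed, at most 13 in all, crops included, and the job is handed in when it is done.

Besides the shell and the picture viewer there is one more tool, called after "Request:" as name([rows], argument=value, ...), one row to a line, values as JSON. play_rows: Moves the arm, as the interface text tells. Its arguments: {"type":"object","properties":{"steps":{"type":"array"},"claw":{"type":"number"}},"required":["steps"]}

```bash
mkdir -p pics; ls; python3 - <<'E'
from plant import manip, vision
import cv2
for n in("top","side"):
    p,d=vision.grab_frame(n); cv2.imwrite(f"pics/{n}0.png",p)
    import numpy as np; np.savez(f"{n}0.npz",p=p,d=d)
    print(n,vision.camera_info(n))
print(manip.state())
E
```

```text
pics
top {'K': array([[600.46865795,   0.        , 315.65617109],
       [  0.        , 600.46865795, 235.80722851],
       [  0.        ,   0.        ,   1.        ]]), 'k1': -0.007805036734684343, 'eye': array([-0.49181299, -0.27531634,  1.64804736]), 'orientation': array([-0.23681579,  0.75340633, -0.58734071,  0.17699739])}
side {'K': array([[497.18925056,   0.        , 313.18783007],
       [  0.        , 497.18925056, 241.47167286],
       [  0.        ,   0.        ,   1.        ]]), 'k1': -0.023840013128569912, 'eye': array([0.66298675, 1.00424161, 1.36785476]), 'orientation': array([-0.02364666,  0.068912  ,  0.94057547, -0.3316772 ])}
{'time': 0.1, 'joint_pos': array([ 6.33008150e-01,  5.32938952e-02,  1.61416557e+00,  9.06116576e-06,
        1.47600445e+00, -1.18977404e-01]), 'joint_vel': array([-7.70692825e-04, -1.08116972e-03, -1.80725809e-03, -1.20723883e-03,
        7.97841799e-05,  8.18709125e-04]), 'joint_efforts': array([ 2.35455791e-04, -3.94904602e+01, -3.71362066e+01, -1.27055041e-04,
        3.94700503e-03, -9.62816046e-06]), 'tool_pos': array([0.45598571, 0.42660534, 0.23017876]), 'tool_rot': array([-4.75582016e-04,  3.98064148e-01,  9.17357105e-01, -8.05760513e-04]), 'contact_force': array([-0.5160221 , -0.31396524, -0.60607113]), 'ft_torque': array([ 0.01389191, -0.01465744, -0.00470887]), 'grasp_force': 0.0, 'gripper_width': 0.9994068117176612}
```

View pics/top0.png

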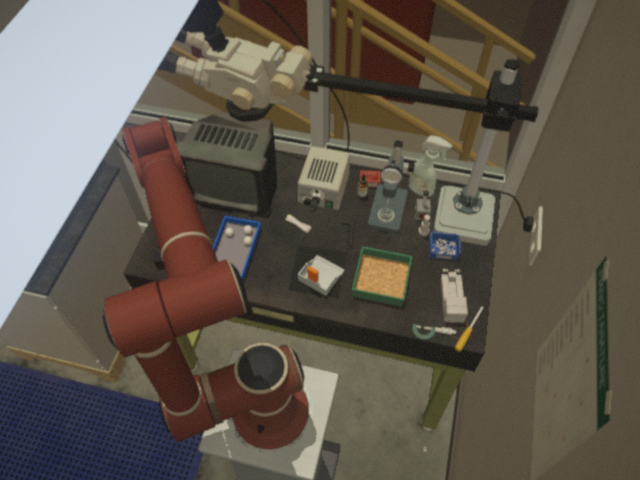

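View pics/side0.png

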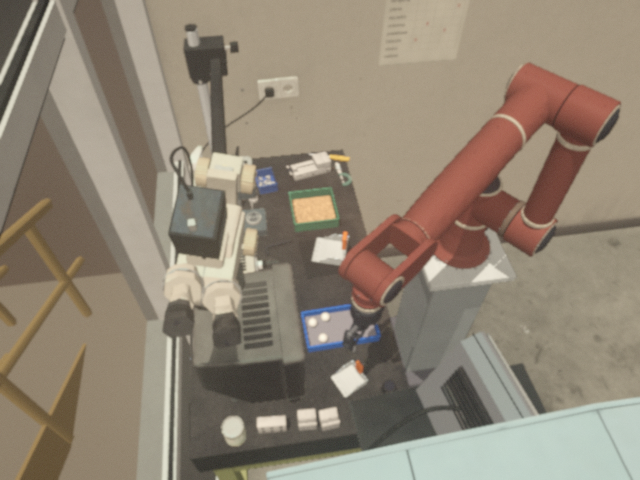

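Seen: two scoop candidates with an orange handle, A at side (330,250) / top (318,275), and B at side (350,377) (hidden in top behind the arm). The tray is at side (340,328), the bin at side (313,209) and top (382,277), with balls at side (312,322), (325,316), (322,338). I'll measure both scoops and crop in close.

```bash
cat > h.py <<'E'
import numpy as np, cv2
from scipy.spatial.transform import Rotation as R
from plant import manip, vision
def rot(q): return R.from_quat([q[1],q[2],q[3],q[0]])
def rays(n,px):
    c=vision.camera_info(n); K=c["K"]; px=np.atleast_2d(px).astype(float)
    d=np.stack([(px[:,0]-K[0,2])/K[0,0],(px[:,1]-K[1,2])/K[1,1]],1); u=d.copy()
    for _ in range(8): u=d/(1+c["k1"]*(u**2).sum(1,keepdims=True))
    return c["eye"],rot(c["orientation"]).apply(np.c_[u,np.ones(len(u))])
def plane(n,px,z):
    e,r=rays(n,px); return e+r*((z-e[2])/r[:,2:])
def cloud(n,d):
    v,u=np.indices(d.shape); e,r=rays(n,np.c_[u.ravel(),v.ravel()])
    return (e+r*d.reshape(-1,1)).reshape(*d.shape,3)
def tri(pt,ps):
    (a,u),(b,v)=rays("top",pt),rays("side",ps); u,v=u[0],v[0]
    s=np.linalg.lstsq(np.c_[u,-v],b-a,rcond=None)[0]; p,q=a+s[0]*u,b+s[1]*v
    return (p+q)/2,np.linalg.norm(p-q)
E
python3 - <<'E'
from h import *
for n in("top","side"):
    f=np.load(n+"0.npz"); p,d=f["p"],f["d"]; P=cloud(n,d)
    hsv=cv2.cvtColor(p,cv2.COLOR_BGR2HSV); H,S,V=cv2.split(hsv)
    ok=(d>0)&(P[...,2]>-.02)&(P[...,2]<.2)&(P[...,0]>.2)&(P[...,0]<1.1)&(abs(P[...,1])<1)
    for nm,m in {"orange":(H<14)&(H>5)&(S>170)&(V>150),"blue":(H>105)&(H<125)&(S>150),"green":(H>55)&(H<90)&(S>90),"white":(S<45)&(V>150)}.items():
        m=(m&ok).astype(np.uint8); k,l,s,c=cv2.connectedComponentsWithStats(m)
        for i in range(1,k):
            if s[i,4]<25: continue
            q=P[l==i]; print(n,nm,c[i].round(1),s[i,4],"med",np.median(q,0).round(3),"lo",np.percentile(q,3,axis=0).round(3),"hi",np.percentile(q,97,axis=0).round(3))
p=np.load("side0.npz")["p"]; t=np.load("top0.npz")["p"]
c=lambda im,x,y:cv2.resize(im[y:y+75,x:x+100],(400,300),interpolation=cv2.INTER_CUBIC)
cv2.imwrite("pics/crop1.png",np.vstack([np.hstack([c(p,285,215),c(p,300,335)]),np.hstack([c(t,275,235),c(p,290,290)])]))
E
```

```text
top blue [239.1 232.8] 326 med [0.561 0.263 0.025] lo [0.396 0.204 0.01 ] hi [0.584 0.331 0.039]
top white [ 83.8 187.9] 71 med [0.589 0.866 0.006] lo [ 0.465  0.859 -0.004] hi [0.735 0.872 0.016]
top white [464.7 215.4] 1548 med [ 0.757 -0.443  0.044] lo [ 0.698 -0.528  0.028] hi [ 0.866 -0.359  0.053]
top white [325.9 271.5] 532 med [ 0.472 -0.045  0.007] lo [ 0.41  -0.086 -0.001] hi [ 0.51  -0.001  0.038]
top white [476.  316.8] 35 med [ 0.415 -0.522  0.014] lo [ 0.385 -0.534  0.008] hi [ 0.451 -0.511  0.02 ]
top white [446.6 330.1] 45 med [ 0.35  -0.442  0.016] lo [ 0.344 -0.455  0.01 ] hi [ 0.358 -0.429  0.021]
side white [166.9 140.3] 689 med [ 1.009 -0.567  0.128] lo [ 0.961 -0.575 -0.003] hi [ 1.039 -0.559  0.196]
side white [179.9 160.5] 177 med [ 0.971 -0.564  0.024] lo [ 0.959 -0.576 -0.004] hi [ 0.996 -0.49   0.063]
side white [310.8 165.4] 689 med [ 0.455 -0.432  0.031] lo [ 0.394 -0.512  0.001] hi [ 0.539 -0.402  0.062]
side white [246.7 159.2] 60 med [ 0.707 -0.511  0.036] lo [ 0.692 -0.532  0.029] hi [ 0.727 -0.483  0.049]
side white [338.6 169.4] 75 med [ 0.353 -0.42
[... 1210 characters left out ...]
 white [166.8 408.6] 777 med [0.992 0.454 0.017] lo [0.982 0.248 0.012] hi [0.999 0.629 0.031]
side white [176.  408.4] 573 med [0.967 0.455 0.016] lo [ 0.964  0.25  -0.002] hi [0.971 0.631 0.024]
side white [348.1 378.9] 725 med [0.48  0.437 0.002] lo [ 0.437  0.394 -0.004] hi [0.519 0.476 0.024]
side white [328.6 417.1] 354 med [0.555 0.542 0.029] lo [ 0.531  0.51  -0.001] hi [0.578 0.567 0.039]
side white [306.2 417.9] 350 med [0.615 0.536 0.029] lo [ 0.592  0.503 -0.003] hi [0.638 0.56  0.039]
side white [270.7 422.8] 427 med [0.711 0.545 0.049] lo [0.674 0.519 0.002] hi [0.747 0.555 0.056]
side white [232.7 428.1] 459 med [0.808 0.55  0.069] lo [0.784 0.523 0.031] hi [0.834 0.575 0.075]
```

View pics/crop1.png

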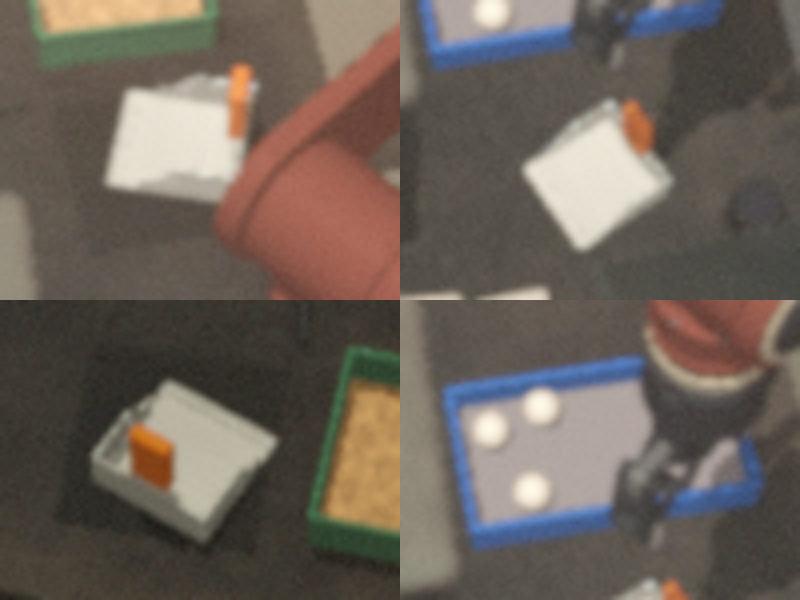

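Candidate A (side (330,250), top (318,275)) is larger than B (side (350,377)) and stands on a black mat, so A is the scoop. Next I'll get the poses.

```bash
python3 - <<'E'
from h import *
pts={"green":[],"orange":[],"blue":[],"white":[]}
for n in("top","side"):
    f=np.load(n+"0.npz"); p,d=f["p"],f["d"]; P=cloud(n,d)
    H,S,V=[x.astype(int) for x in cv2.split(cv2.cvtColor(p,cv2.COLOR_BGR2HSV))]
    X,Y,Z=P[...,0],P[...,1],P[...,2]
    A=(d>0)&(X>.35)&(X<.6)&(abs(Y+.04)<.11)
    box={"green":(d>0)&(X>.3)&(X<.65)&(Y<-.1)&(Y>-.4)&(H>50)&(H<95)&(S>70)&(Z>.038),"orange":A&(H<16)&(S>150)&(Z>.03)&(Z<.13),"blue":(d>0)&(X>.3)&(X<.65)&(Y>.15)&(Y<.4)&(H>100)&(H<130)&(S>120)&(Z>.024)&(Z<.045),"white":A&(S<60)&(V>110)&(Z<.05)&(Z>-.01)}
    for k,m in box.items():
        q=P[m]; print(n,k,len(q), q.mean(0).round(4) if len(q) else "")
        if len(q)>20:
            r=cv2.minAreaRect(q[:,:2].astype(np.float32)*1000); print("   rect mm",np.round(r[0],1),np.round(r[1],1),round(r[2],1), "z",np.percentile(q[:,2],[2,50,98]).round(3))
    # dark mat
    m=((d>0)&(X>.3)&(X<.65)&(abs(Y+.04)<.16)&(abs(Z)<.012))
    print("V levels",[int(V[tuple(x)]) for x in ([(240,290),(300,330),(230,250)] if n=="top" else [(275,320),(230,300),(285,330)])])
    cv2.imwrite(f"pics/{n}_e.png",cv2.convertScaleAbs(p,alpha=2.5))
t=cv2.imread("pics/top_e.png")[225:315,255:375]; s=cv2.imread("pics/side_e.png")[215:305,260:380]
cv2.imwrite("pics/crop2.png",np.hstack([cv2.resize(x,(400,300),interpolation=cv2.INTER_CUBIC) for x in(t,s)]))
E
```

```text
top green 271 [ 0.5091 -0.2093  0.0448]
   rect mm [ 484.  -219.4] [166.  161.9] 0.7 z [0.039 0.044 0.053]
top orange 111 [ 0.4035 -0.0183  0.0845]
   rect mm [405.4 -16.1] [37.4 14.4] 63.7 z [0.053 0.088 0.108]
top blue 227 [0.527  0.269  0.0322]
   rect mm [478.2 267.8] [221.3 127.6] 2.1 z [0.025 0.032 0.041]
top white 714 [ 0.4609 -0.0369  0.0113]
   rect mm [479.2   1.6] [215.4 136. ] 53.8 z [-0.002  0.007  0.042]
V levels [57, 59, 160]
side green 0 
side orange 33 [ 0.4116 -0.0085  0.0933]
   rect mm [410.  -14.1] [37.7  7.6] 73.4 z [0.06  0.099 0.107]
side blue 240 [0.5    0.2614 0.0313]
   rect mm [475.5 269.9] [219.6 128.7] 1.7 z [0.024 0.031 0.038]
side white 1021 [ 0.4613 -0.0483  0.0107]
   rect mm [481.9 -57.4] [188.2 219.5] 88.5 z [-0.002  0.007  0.04 ]
V levels [86, 114, 99]
```

View pics/crop2.png

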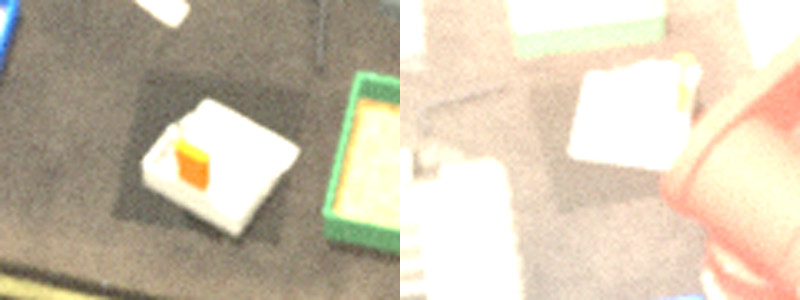

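The enhanced crop shows the mat (top-image corners about (299,246), (349,253), (339,297), (289,290)) with scoop A on it, lip toward the right and handle at (312,274).

```bash
python3 - <<'E'
from h import *
m=plane("top",[(298.8,246),(348.6,252.6),(339,297),(288.6,290.4)],.003);print("mat",m.round(3),m.mean(0).round(4))
for n in("top","side"):
    f=np.load(n+"0.npz"); p,d=f["p"],f["d"]; P=cloud(n,d)
    H,S,V=[x.astype(int) for x in cv2.split(cv2.cvtColor(p,cv2.COLOR_BGR2HSV))]
    X,Y,Z=P[...,0],P[...,1],P[...,2]
    m=(X>.35)&(X<.65)&(Y<-.12)&(Y>-.33)&(H>40)&(H<95)&(S>45)&(Z>.034)&(d>0)
    q=P[m]; print(n,"bin",len(q), cv2.minAreaRect(q[:,:2].astype(np.float32)*1000) if len(q)>5 else (H[200:225,290:292].T,S[200:225,290].T))
    A=(d>0)&(X>.38)&(X<.55)&(abs(Y+.04)<.085)&(S<60)&(V>110)
    q=P[A&(Z>-.01)&(Z<.045)]; 
    k,l,s,c=cv2.connectedComponentsWithStats((A&(Z<.045)).astype(np.uint8)); i=1+s[1:,4].argmax(); q=P[l==i]
    for nm,w in(("all",q),("floor",q[abs(q[:,2]-.0055)<.007])):
        print(n,"scoop",nm,len(w),w.mean(0).round(4),cv2.minAreaRect(w[:,:2].astype(np.float32)*1000))
    o=P[(X>.36)&(X<.46)&(abs(Y+.02)<.05)&(H<18)&(S>130)&(Z>.04)&(Z<.12)&(d>0)]
    t=o[o[:,2]>.092]; print(n,"handle top",len(t),t.mean(0).round(4),cv2.minAreaRect(t[:,:2].astype(np.float32)*1000))
    # balls
    B=(X>.44)&(X<.60)&(Y>.2)&(Y<.335)&(S<50)&(V>150)&(Z>.018)&(Z<.045)&(d>0)
    k,l,s,c=cv2.connectedComponentsWithStats(B.astype(np.uint8))
    for i in range(1,k):
        if s[i,4]>15: print(n,"ball",c[i].round(1),s[i,4],plane(n,c[i],.022).round(3))
E
```

```text
mat [[ 0.542  0.065  0.003]
 [ 0.556 -0.099  0.003]
 [ 0.389 -0.106  0.003]
 [ 0.374  0.053  0.003]] [ 0.4651 -0.0217  0.003 ]
top bin 392 ((483.6413269042969, -219.23680114746094), (166.78317260742188, 162.16302490234375), 0.7163224816322327)
top scoop all 626 [ 0.4646 -0.0446  0.0091] ((455.1925354003906, -31.740646362304688), (108.94548797607422, 119.2309799194336), 70.59210205078125)
top scoop floor 496 [ 0.4718 -0.0424  0.0057] ((463.42230224609375, -36.284629821777344), (108.22725677490234, 94.91594696044922), 73.78372955322266)
top handle top 52 [ 0.4056 -0.0173  0.1004] ((406.4935302734375, -15.736251831054688), (35.771453857421875, 13.711701393127441), 65.4495620727539)
top ball [247. 228.] 31 [[0.558 0.247 0.022]]
top ball [228.6 230.1] 32 [[0.535 0.304 0.022]]
top ball [247.3 238.6] 36 [[0.517 0.233 0.022]]
side bin 300 ((484.26605224609375, -220.85183715820312), (162.94070434570312, 178.7234344482422), 0.1609383374452591)
side scoop all 890 [ 0.4598 -0.0359  0.0095] ((451.65997314453125, -47.90252685546875), (149.7083740234375, 116.99964904785156), 71.77489471435547)
side scoop floor 669 [ 0.4637 -0.0402  0.0056] ((451.7135009765625, -47.739952087402344), (149.36605834960938, 116.99964904785156), 71.77489471435547)
side handle top 32 [ 0.4103 -0.0135  0.1015] ((410.86883544921875, -14.520219802856445), (37.06296157836914, 12.013875007629395), 64.96469116210938)
side ball [325.1 316.1] 56 [[0.514 0.231 0.022]]
side ball [312.6 321.9] 59 [[0.555 0.246 0.022]]
side ball [323.  337.3] 64 [[0.532 0.303 0.022]]
```

```bash
cat >> h.py <<'E'
def T(yaw,tilt=0):
    "tool axes: y along scoop x (world yaw, deg), z down; tilt>0 raises the lip"
    r=R.from_matrix(np.array([[0,1,0],[1,0,0],[0,0,-1.]]))  # y->world x, z->down
    return R.from_euler("z",yaw,degrees=True)*R.from_euler("y",-tilt,degrees=True)*r
def row(p,r,p0=None,r0=None):
    s=manip.state()
    if p0 is None: p0,r0=s["tool_pos"],rot(s["tool_rot"])
    print(np.r_[r0.inv().apply(np.array(p)-p0)*1000,(r0.inv()*r).as_rotvec(degrees=True)].round(1).tolist())
E
python3 -c "
from h import *
row([.408,-.016,.16],T(-23)); row([.408,-.016,.059],T(-23),np.array([.408,-.016,.16]),T(-23))"
```

```text
[-290.5, -337.3, 70.7, -0.1, 0.0, 66.1]
[0.0, 0.0, 101.0, 0.0, 0.0, 0.0]
```

Request:
play_rows([
  [[-290,-337,40,0,0,66],[-290,-337,40,0,0,66],[-290,-337,40,0,0,66],[-290,-337,40,0,0,66],[-290,-337,40,0,0,66],[-290,-337,40,0,0,66],[-290,-337,40,0,0,66],[-290,-337,40,0,0,66],[-290,-337,40,0,0,66],[-290,-337,40,0,0,66],[-290,-337,40,0,0,66],[-290,-337,70,0,0,66]],
], claw=1)

```text
time: 1.1
tool_pos: [0.4112, -0.0202, 0.1662]
tool_rot: [0.005, 0.835, 0.55, 0.003]
contact_force: [1.2, 0.0, 1.0]
gripper_width: 0.999
grasp_force: 0.0
```

Request:
play_rows([
  [[0,0,0,0,0,0],[0,0,0,0,0,0]],
])

```text
time: 1.27
tool_pos: [0.4068, -0.0149, 0.1595]
tool_rot: [-0.002, 0.834, 0.552, -0.002]
contact_force: [-0.2, 1.0, 0.5]
gripper_width: 1.0
grasp_force: 0.0
```

```bash
python3 - <<'E'
from h import *
ims=[]
for n,(x,y) in {"top":(240,200),"side":(260,190)}.items():
    p,d=vision.grab_frame(n); P=cloud(n,d); np.savez(n+"1.npz",p=p,d=d)
    H,S,V=[a.astype(int) for a in cv2.split(cv2.cvtColor(p,cv2.COLOR_BGR2HSV))]
    X,Y,Z=P[...,0],P[...,1],P[...,2]
    o=P[(X>.36)&(X<.46)&(abs(Y+.02)<.05)&(H<18)&(S>130)&(Z>.092)&(Z<.12)&(d>0)]
    if len(o)>8: print(n,len(o),o.mean(0).round(4),cv2.minAreaRect(o[:,:2].astype(np.float32)*1000))
    b=P[(d>0)&(X>.3)&(X<.65)&(Y>.15)&(Y<.4)&(H>100)&(H<130)&(S>120)&(Z>.024)&(Z<.045)]
    print(n,"tray",len(b),cv2.minAreaRect(b[:,:2].astype(np.float32)*1000))
    ims.append(cv2.resize(p[y:y+120,x:x+160],(400,300),interpolation=cv2.INTER_CUBIC))
cv2.imwrite("pics/c3.png",np.hstack(ims)); s=manip.state(); print(s["time"],s["tool_pos"],s["joint_pos"]); row([.408,-.016,.059],T(-23))
E
```

```text
top 49 [ 0.4062 -0.0164  0.1007] ((405.8901672363281, -16.898775100708008), (37.51622009277344, 16.946857452392578), 64.72567749023438)
top tray 257 ((472.899169921875, 268.7625732421875), (227.25282287597656, 128.07363891601562), 1.2627702951431274)
side 39 [ 0.4103 -0.0117  0.1015] ((410.2236328125, -13.371589660644531), (34.699092864990234, 12.609233856201172), 71.04299926757812)
side tray 370 ((474.37127685546875, 269.4740295410156), (221.07228088378906, 129.72573852539062), 1.1667896509170532)
1.3667 [ 0.40862232 -0.01444915  0.16192974] [-2.17960108e-01 -4.58805104e-01  2.16791192e+00  1.89869396e-04
  1.43234165e+00  1.80658719e-01]
[-1.7, 0.0, 102.9, 0.0, -0.0, 0.2]
```

View pics/c3.png

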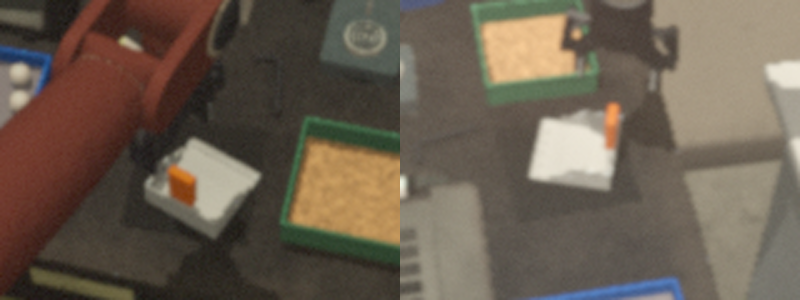

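Both crops show the open gripper straddling the orange handle (side about (505,235)); the fingers line up along the scoop's x. Descending to grip.

Request:
play_rows([
  [[-2,0,30,0,0,0],[-2,0,60,0,0,0],[-2,0,85,0,0,0],[-2,0,100,0,0,0],[-2,0,103,0,0,0],[-2,0,103,0,0,0],[-2,0,103,0,0,0]],
])

```text
time: 1.95
tool_pos: [0.409, -0.0166, 0.06]
tool_rot: [0.001, 0.833, 0.553, 0.001]
contact_force: [-0.1, -0.5, -0.5]
gripper_width: 0.999
grasp_force: 0.0
```

Request:
play_rows([
  [[0,0,0,0,0,0],[0,0,0,0,0,0],[0,0,0,0,0,0],[0,0,0,0,0,0],[0,0,0,0,0,0],[0,0,0,0,0,0],[0,0,0,0,0,0],[0,0,0,0,0,0]],
], claw=-1)

```text
time: 2.62
tool_pos: [0.408, -0.0171, 0.0587]
tool_rot: [0.0, 0.833, 0.553, 0.0]
contact_force: [1.2, 0.1, 2.2]
gripper_width: 0.159
grasp_force: 62.3
```

```bash
python3 - <<'E'
from h import *
s=manip.state();print(s["time"],s["tool_pos"],s["tool_rot"],s["contact_force"],s["gripper_width"],s["grasp_force"])
E
```

```text
2.6167 [ 0.40802636 -0.01711316  0.0586745 ] [4.20530273e-04 8.33463988e-01 5.52573567e-01 2.36820185e-04] [1.22252988 0.11015962 2.18055143] 0.1593754398462235 62.29910373687744
```

Request:
play_rows([
  [[0,0,-10,0,0,0],[0,0,-30,0,0,0],[0,0,-60,0,0,0],[0,0,-90,0,0,0],[0,0,-100,0,0,0],[0,0,-100,0,0,0],[0,0,-100,0,0,0]],
])

```text
time: 3.2
tool_pos: [0.4073, -0.0168, 0.1577]
tool_rot: [-0.0, 0.833, 0.553, -0.0]
contact_force: [-0.3, -0.9, -2.7]
gripper_width: 0.154
grasp_force: 62.0
```

```bash
cat > tray.py <<'E'
from h import *
import sys
Q=[]
for n in("top","side"):
    p,d=vision.grab_frame(n); cv2.imwrite(f"pics/{n}_{sys.argv[1]}.png",p); P=cloud(n,d)
    H,S,V=[a.astype(int) for a in cv2.split(cv2.cvtColor(p,cv2.COLOR_BGR2HSV))]
    X,Y,Z=P[...,0],P[...,1],P[...,2]
    b=P[(d>0)&(abs(X-.475)<.14)&(abs(Y-.27)<.09)&(H>100)&(H<130)&(S>110)&(Z>.025)&(Z<.042)]
    q=b[:,:2]-[.475,.269]
    for s in(-1,1):
        w=q[(s*q[:,1]>.048)&(abs(q[:,0])<.095)]
        if len(w)>15: k=np.polyfit(w[:,0],w[:,1],1); print(n,"long",s,len(w),"slope deg",np.degrees(k[0]).round(2),"off mm",(k[1]*1000).round(1))
        w=q[(s*q[:,0]>.095)&(abs(q[:,1])<.05)]
        if len(w)>15: k=np.polyfit(w[:,1],w[:,0],1); print(n,"end",s,len(w),np.degrees(k[0]).round(2),(k[1]*1000).round(1))
    B=(X>.38)&(X<.60)&(Y>.2)&(Y<.335)&(S<50)&(V>140)&(Z>.018)&(Z<.045)&(d>0)
    k,l,s,c=cv2.connectedComponentsWithStats(B.astype(np.uint8))
    for i in range(1,k):
        if s[i,4]>15: print(n,"ball",c[i].round(1),s[i,4],plane(n,c[i],.022).round(3))
s=manip.state();print(s["time"],s["tool_pos"],s["tool_rot"],s["contact_force"])
E
python3 tray.py a
```

```text
top long -1 16 slope deg 3.49 off mm -63.5
top long 1 124 slope deg 1.68 off mm 58.5
top end 1 69 -1.22 105.0
top ball [247.  228.3] 35 [[0.557 0.247 0.022]]
top ball [228.4 229.9] 30 [[0.535 0.304 0.022]]
top ball [247.  238.5] 35 [[0.517 0.234 0.022]]
side long -1 154 slope deg 1.56 off mm -58.3
side end -1 57 -2.32 -107.9
side long 1 97 slope deg 1.74 off mm 62.2
side end 1 37 -1.44 108.3
side ball [325.2 316.5] 59 [[0.514 0.232 0.022]]
side ball [312.7 321.8] 59 [[0.555 0.246 0.022]]
side ball [323.  337.2] 65 [[0.532 0.302 0.022]]
3.3 [ 0.40614962 -0.01657911  0.15580443] [-0.00159531  0.83349251  0.55252649 -0.00147203] [ 0.55596041  0.41029051 -2.01702548]
```

```bash
python3 -c "
from h import *
row([.385,.2636,.16],T(1.7)); row([.385,.2636,.108],T(1.7))"
```

```text
[249.8, -128.6, -3.8, -0.3, -0.0, -24.6]
[249.9, -128.4, 48.2, -0.3, -0.0, -24.6]
```

Request:
play_rows([
  [[20,-10,-4,0,0,-2],[50,-25,-4,0,0,-5],[80,-42,-4,0,0,-8],[110,-58,-4,0,0,-11],[145,-75,-4,0,0,-14],[180,-92,-4,0,0,-17],[210,-108,-4,0,0,-20],[235,-121,-4,0,0,-23],[250,-128.5,-4,0,0,-24.6],[250,-128.5,10,0,0,-24.6],[250,-128.5,30,0,0,-24.6],[250,-128.5,48,0,0,-24.6]],
])

```text
time: 4.3
tool_pos: [0.3851, 0.2633, 0.1073]
tool_rot: [-0.001, 0.696, 0.718, -0.002]
contact_force: [-0.1, -0.6, -0.7]
gripper_width: 0.155
grasp_force: 61.9
```

Request:
play_rows([
  [[0,0,0,0,0,0],[0,0,0,0,0,0],[0,0,0,0,0,0]],
])

```text
time: 4.55
tool_pos: [0.3864, 0.2632, 0.11]
tool_rot: [-0.0, 0.697, 0.717, -0.001]
contact_force: [-0.0, -0.1, -1.5]
gripper_width: 0.152
grasp_force: 61.8
```

```bash
python3 tray.py b; python3 - <<'E'
import cv2,numpy as np
a=cv2.imread("pics/side_b.png")[270:390,270:430];b=cv2.imread("pics/top_b.png")[190:310,180:340]
cv2.imwrite("pics/c4.png",np.hstack([cv2.resize(x,(400,300),interpolation=cv2.INTER_CUBIC) for x in(a,b)]))
E
```

```text
top long -1 59 slope deg 2.0 off mm -61.7
top end 1 64 -1.17 105.1
top ball [246.8 227.9] 30 [[0.558 0.248 0.022]]
top ball [247.6 238.6] 35 [[0.518 0.232 0.022]]
side long -1 61 slope deg 4.05 off mm -60.6
side long 1 102 slope deg 2.12 off mm 62.2
side end 1 36 -1.01 108.2
side ball [325.2 316.4] 61 [[0.514 0.232 0.022]]
side ball [312.6 322.1] 62 [[0.555 0.246 0.022]]
side ball [323.  337.1] 63 [[0.532 0.302 0.022]]
4.65 [0.38733811 0.2635748  0.11136653] [3.12169279e-04 6.96723210e-01 7.17339551e-01 7.99534643e-04] [-0.70623961 -0.08165201 -1.8603674 ]
```

View pics/c4.png

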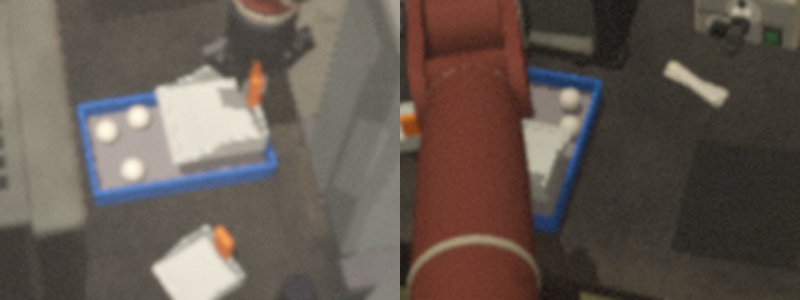

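Side crop: the scoop hovers over the tray's handle-side half (lip corners about (333,306), (340,336)), with all three balls ahead of it. Next I'll measure its lateral offset against the tray in the same camera.

```bash
python3 - <<'E'
from h import *
p,d=vision.grab_frame("side"); P=cloud("side",d)
H,S,V=[a.astype(int) for a in cv2.split(cv2.cvtColor(p,cv2.COLOR_BGR2HSV))]
X,Y,Z=P[...,0],P[...,1],P[...,2]
m=(d>0)&(X>.34)&(X<.53)&(abs(Y-.269)<.09)&(S<70)&(V>110)&(Z>.047)&(Z<.1)
q=P[m]; Rz=R.from_euler("z",-1.7,degrees=True); t=Rz.apply(q-[.475,.269,0])*1000
print(len(t),np.percentile(t,[1,5,50,95,99],axis=0).round(1))
fr=t[(t[:,0]>-40)]; print("front part y extents", np.percentile(fr[:,1],[0,1,3,97,99,100]).round(1))
for s in(-1,1):
    for x0 in range(-90,20,15):
        w=t[abs(t[:,0]-x0)<7.5]
        if len(w)>10: print(s,x0,(w[:,1].min() if s<0 else w[:,1].max()).round(1),end="; ")
    print()
# lip line
L=[]
for y0 in range(-45,50,10):
    w=t[abs(t[:,1]-y0)<5]; w=w[w[:,2]<66]
    if len(w)>5: L.append((y0,w[:,0].max()))
L=np.array(L); print(L.round(1).tolist(), np.degrees(np.polyfit(L[:,0],L[:,1],1)[0]))
# rim in same view
b=P[(d>0)&(abs(X-.475)<.14)&(abs(Y-.27)<.09)&(H>100)&(H<130)&(S>110)&(Z>.025)&(Z<.042)]
t2=Rz.apply(b-[.475,.269,0])*1000; print("rim y",np.percentile(t2[:,1],[0,1,3,97,99,100]).round(1))
E
```

```text
1164 [[-95.1 -52.7  52.4]
 [-90.7 -49.9  54. ]
 [-41.    3.5  59.5]
 [  8.1  51.6  85.2]
 [ 11.9  52.9  93. ]]
front part y extents [-54.5 -52.9 -50.8  51.2  52.3  54. ]
-1 -90 -35.8; -1 -75 -50.7; -1 -60 -53.8; -1 -45 -54.4; -1 -30 -53.8; -1 -15 -52.5; -1 0 -54.5; -1 15 -53.7; 
1 -90 54.5; 1 -75 53.9; 1 -60 53.0; 1 -45 53.5; 1 -30 52.4; 1 -15 54.0; 1 0 52.6; 1 15 51.6; 
[[-45.0, 13.6], [-35.0, 11.9], [-25.0, 13.0], [-15.0, 12.0], [-5.0, 13.7], [5.0, 13.5], [15.0, 12.8], [25.0, 12.5], [35.0, 13.0], [45.0, 12.5]] -0.09068639420998645
rim y [-65.8 -63.1 -61.7  64.2  64.7  65.6]
```

Request:
play_rows([
  [[1,0,15,0,0,0],[1,0,30,0,0,0],[1,0,40,0,0,0],[1,0,44,0,0,0],[1,0,46,0,0,0],[1,0,46,0,0,0]],
])

```text
time: 5.2
tool_pos: [0.3867, 0.2644, 0.0644]
tool_rot: [0.0, 0.697, 0.717, 0.0]
contact_force: [0.1, 0.1, -2.9]
gripper_width: 0.156
grasp_force: 61.8
```

Request:
play_rows([
  [[0,0,1,0,0,0],[0,0,1.5,0,0,0],[0,0,1.5,0,0,0]],
])

```text
time: 5.45
tool_pos: [0.387, 0.2646, 0.0634]
tool_rot: [0.0, 0.697, 0.717, 0.001]
contact_force: [0.2, -0.5, -2.2]
gripper_width: 0.156
grasp_force: 61.8
```

Request:
play_rows([
  [[0,0,1,0,0,0],[0,0,1.5,0,0,0],[0,0,1.5,0,0,0]],
])

```text
time: 5.7
tool_pos: [0.3866, 0.2644, 0.0613]
tool_rot: [0.0, 0.697, 0.717, 0.0]
contact_force: [0.2, 0.2, -1.9]
gripper_width: 0.156
grasp_force: 61.9
```

Request:
play_rows([
  [[0,0,0.7,0,0,0],[0,0,0.7,0,0,0],[0,0,0.7,0,0,0]],
])

```text
time: 5.95
tool_pos: [0.3867, 0.2646, 0.0612]
tool_rot: [-0.0, 0.697, 0.717, 0.0]
contact_force: [-2.3, -0.6, 2.7]
gripper_width: 0.158
grasp_force: 62.6
```

Request:
play_rows([
  [[0,2,0,0.3,0,0],[0,5,0,0.3,0,0],[0,8,0,0.3,0,0],[0,11,0,0.3,0,0],[0,14,0,0.3,0,0],[0,17,0,0.3,0,0],[0,20,0,0.3,0,0],[0,23,0,0.3,0,0],[0,26,0,0.3,0,0],[0,29,0,0.3,0,0],[0,32,0,0.3,0,0],[0,35,0,0.3,0,0]],
])

```text
time: 6.95
tool_pos: [0.4221, 0.2659, 0.0614]
tool_rot: [-0.002, 0.697, 0.717, -0.001]
contact_force: [-4.1, 0.5, 6.6]
gripper_width: 0.157
grasp_force: 63.0
```

Request:
play_rows([
  [[0,3,0,0,0,0],[0,6,0,0,0,0],[0,9,0,0,0,0],[0,12,0,0,0,0],[0,15,0,0,0,0],[0,18,0,0,0,0],[0,21,0,0,0,0],[0,24,0,0,0,0],[0,27,0,0,0,0],[0,30,0,0,0,0],[0,33,0,0,0,0],[0,36,0,0,0,0]],
])

```text
time: 7.95
tool_pos: [0.4581, 0.267, 0.0614]
tool_rot: [-0.002, 0.697, 0.717, -0.001]
contact_force: [-5.9, 0.9, 7.3]
gripper_width: 0.155
grasp_force: 63.2
```

```bash
python3 tray.py c; python3 - <<'E'
import cv2
cv2.imwrite("pics/c5.png",cv2.resize(cv2.imread("pics/side_c.png")[280:370,280:400],(640,480),interpolation=cv2.INTER_CUBIC))
E
```

```text
top long -1 72 slope deg 1.68 off mm -61.6
top end 1 34 -1.95 104.9
top ball [249.  225.5] 62 [[0.569 0.244 0.022]]
top ball [247.7 245.3] 18 [[0.493 0.224 0.022]]
side long -1 43 slope deg 0.53 off mm -57.0
side end -1 43 -2.31 -107.7
side long 1 81 slope deg 1.92 off mm 62.1
side ball [324.4 312.3] 27 [[0.514 0.217 0.022]]
side ball [308.8 321.4] 135 [[0.566 0.242 0.022]]
side ball [343.4 336.1] 103 [[0.47  0.308 0.022]]
side ball [312.2 339.1] 69 [[0.565 0.304 0.022]]
8.05 [0.45838482 0.2669521  0.06138136] [-0.00174512  0.6966182   0.7174388  -0.00126828] [-4.42324538  0.67995294  5.7263004 ]
```

View pics/c5.png

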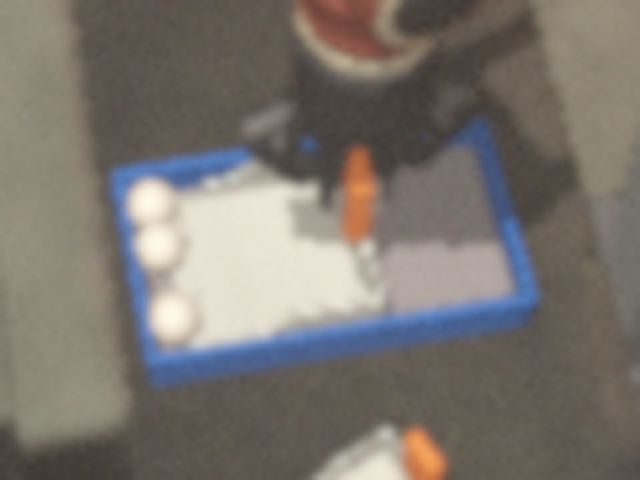

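All three balls lie against the +x end wall (crop (150,200), (157,245), (172,318)), with the lip just at them. Pushing on under them.

Request:
play_rows([
  [[0,2,0,0,0,0],[0,4,0,0,0,0],[0,6,0,0,0,0],[0,8,0,0,0,0],[0,10,0,0,0,0],[0,12,0,0,0,0],[0,14,0,0,0,0],[0,16,0,0,0,0],[0,18,0,0,0,0],[0,18,0,0,0,0]],
])

```text
time: 8.88
tool_pos: [0.4762, 0.2676, 0.0614]
tool_rot: [-0.002, 0.697, 0.717, -0.001]
contact_force: [-4.3, 0.8, 7.5]
gripper_width: 0.156
grasp_force: 63.0
```

```bash
python3 tray.py d | grep -v long
```

```text
top end 1 45 -2.21 104.9
top ball [243.  227.2] 37 [[0.557 0.261 0.022]]
top ball [252.2 226.7] 32 [[0.567 0.232 0.022]]
side end -1 50 -2.74 -107.5
side ball [320.4 313. ] 20 [[0.526 0.218 0.022]]
side ball [311.9 321.1] 136 [[0.557 0.243 0.022]]
side ball [336.6 337.9] 97 [[0.492 0.311 0.022]]
side ball [316.9 337.8] 67 [[0.55  0.301 0.022]]
8.9833 [0.47621902 0.26756974 0.06135222] [-0.00176119  0.69657503  0.71748086 -0.00115618] [-4.00975392  2.00031577  6.73173443]
```

Request:
play_rows([
  [[0,1.5,0,0,0,0],[0,3,0,0,0,0],[0,3,-0.5,0,0,0],[0,1,-1,-2,0,0],[0,-1,-1,-4,0,0],[0,-3,-1,-6,0,0],[0,-5,-1.5,-8,0,0],[0,-7,-1.5,-10,0,0],[0,-9,-2,-12,0,0],[0,-10,-3,-13,0,0],[0,-10,-3,-13,0,0],[0,-10,-3,-13,0,0]],
])

```text
time: 9.98
tool_pos: [0.465, 0.2665, 0.0626]
tool_rot: [0.077, 0.692, 0.713, 0.079]
contact_force: [0.2, -0.4, -2.5]
gripper_width: 0.151
grasp_force: 61.7
```

```bash
python3 tray.py e | grep -v long; python3 - <<'E'
import cv2
cv2.imwrite("pics/c6.png",cv2.resize(cv2.imread("pics/side_e.png")[280:370,280:400],(640,480),interpolation=cv2.INTER_CUBIC))
E
```

```text
top end 1 24 -2.08 105.9
top ball [244.  230.5] 318 [[0.546 0.254 0.022]]
side end -1 42 -3.01 -107.6
side end 1 19 -1.8 109.0
side ball [323.2 327. ] 973 [[0.526 0.268 0.022]]
10.0833 [0.46580501 0.26659827 0.06314415] [0.07691866 0.6924406  0.71298971 0.07908988] [ 0.0794944  -0.15005346 -2.68737655]
```

View pics/c6.png

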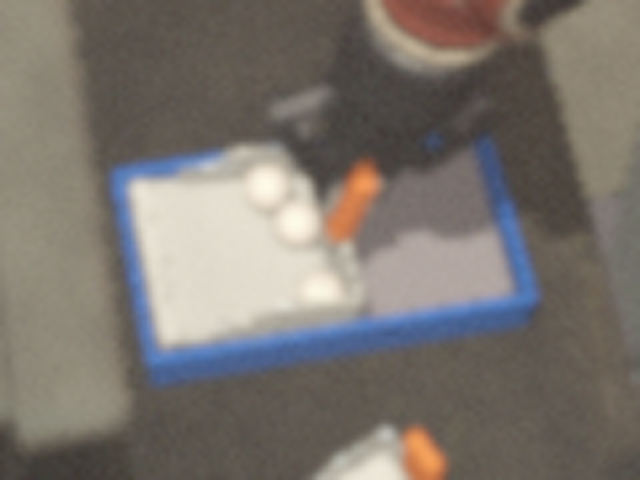

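All three balls sit at the pan's back wall (crop (265,187), (297,222), (320,287)). Lifting straight up with the lip kept raised.

Request:
play_rows([
  [[0,0.5,-2,0,0,0],[0,2,-8,0,0,0],[0,4,-17,0,0,0],[0,6.5,-28,0,0,0],[0,9,-39,0,0,0],[0,11.5,-50,0,0,0],[0,14,-61,0,0,0],[0,16.5,-72,0,0,0],[0,19,-83,0,0,0],[0,21.5,-93,0,0,0],[0,23,-99,0,0,0],[0,23,-100,0,0,0]],
])

```text
time: 11.08
tool_pos: [0.467, 0.2672, 0.1683]
tool_rot: [0.078, 0.692, 0.713, 0.081]
contact_force: [0.4, 0.6, -2.6]
gripper_width: 0.158
grasp_force: 61.7
```

```bash
python3 - <<'E'
from h import *
s=manip.state(); print(s["time"],s["tool_pos"],s["tool_rot"],s["contact_force"])
row([.365,-.221,.165],T(0.5,13))
p0=np.array([.365,-.221,.165]); r0=T(.5,13)
for t,lx,lz in((13,.467,.135),(0,.462,.075),(-10,.457,.065),(-20,.452,.052),(-30,.450,.045),(-45,.450,.045)):
    f=R.from_euler("z",.5,degrees=True)*R.from_euler("y",-t,degrees=True)
    p=np.array([lx,-.221,lz])+f.apply([-.102,0,.0557]); print(t,p.round(3)); row(p,T(.5,t),p0,r0)
p,d=vision.grab_frame("side"); cv2.imwrite("pics/side_f.png",p); P=cloud("side",d)
X,Y,Z=[P[...,i] for i in range(3)]
m=(d>0)&(Y>-.35)&(Y<.2)&(X>.3)&(X<.6)&(Z>.06); print("tall things on way:", [ (P[m&(l:=m)].shape[0]) ])
for y0 in np.arange(-.3,.2,.05):
    w=P[m&(abs(Y-y0)<.025)]; print(round(y0,2),len(w), w[:,2].max().round(2) if len(w) else "",w.mean(0).round(2) if len(w) else "")
E
```

```text
11.0833 [0.46700903 0.26715392 0.16825893] [0.07767236 0.69226248 0.71288121 0.08087052] [ 0.44009006  0.59263757 -2.62161975]
[-484.9, -114.0, -23.3, -0.1, -0.3, 1.1]
13 [ 0.355 -0.222  0.166]
[-0.9, -9.4, -3.5, 0.0, 0.0, 0.0]
0 [ 0.36  -0.222  0.131]
[-0.8, -12.6, 32.3, 13.0, 0.0, 0.0]
-10 [ 0.366 -0.222  0.138]
[-0.8, -5.0, 27.0, 23.0, 0.0, -0.0]
-20 [ 0.375 -0.222  0.139]
[-0.8, 4.1, 27.4, 33.0, 0.0, -0.0]
-30 [ 0.39  -0.222  0.144]
[-0.7, 19.2, 25.7, 43.0, 0.0, -0.0]
-45 [ 0.417 -0.221  0.157]
[-0.7, 49.0, 20.0, 58.0, 0.0, 0.0]
tall things on way: [462]
-0.3 0  
-0.25 0  
-0.2 0  
-0.15 0  
-0.1 0  
-0.05 0  
-0.0 0  
0.05 0  
0.1 0  
0.15 21 0.51 [0.31 0.17 0.5 ]
```

Request:
play_rows([
  [[-3,-1,0,0,0,0],[-10,-2,0,0,0,0],[-22,-5,-1,0,0,0],[-39,-9,-2,0,0,0],[-60,-14,-3,0,0,0],[-84,-20,-4,0,0,0],[-110,-26,-5,0,0,0],[-137,-32,-7,0,0,0],[-164,-38,-8,0,0,0],[-191,-45,-9,0,0,0],[-218,-51,-10,0,0,0],[-245,-57,-12,0,0,0]],
])

```text
time: 12.13
tool_pos: [0.4135, 0.0184, 0.164]
tool_rot: [0.077, 0.692, 0.713, 0.079]
contact_force: [0.8, -0.9, -2.7]
gripper_width: 0.152
grasp_force: 61.7
```

Request:
play_rows([
  [[-27,-6,-1,0,0,0],[-54,-13,-3,0,0,0],[-81,-19,-4,0,0,0],[-108,-25,-5,0,0,0],[-134,-32,-6,0,0,0.5],[-158,-37,-7,0,0,0.5],[-180,-42,-8,0,0,1],[-199,-47,-9,0,0,1],[-215,-51,-10,0,0,1],[-227,-54,-10,0,0,1],[-235,-56,-11,0,0,1],[-240,-57,-11,0,0,1]],
])

```text
time: 13.13
tool_pos: [0.363, -0.2224, 0.1629]
tool_rot: [0.076, 0.699, 0.706, 0.08]
contact_force: [-0.8, 0.7, -3.6]
gripper_width: 0.156
grasp_force: 61.7
```

```bash
python3 - <<'E'
from h import *
s=manip.state(); print(s["time"],s["tool_pos"],s["joint_pos"],s["contact_force"])
p0=s["tool_pos"]; r0=rot(s["tool_rot"])
for t,lx,lz in((0,.462,.075),(-10,.457,.065),(-20,.452,.052),(-30,.450,.045),(-45,.450,.045)):
    f=R.from_euler("z",.5,degrees=True)*R.from_euler("y",-t,degrees=True)
    p=np.array([lx,-.222,lz])+f.apply([-.102,0,.0557]); row(p,T(.5,t),p0,r0)
ims=[]
for n,(x,y) in {"top":(320,220),"side":(250,160)}.items():
    p,d=vision.grab_frame(n); ims.append(cv2.resize(p[y:y+105,x:x+140],(400,300),interpolation=cv2.INTER_CUBIC))
cv2.imwrite("pics/c7.png",np.hstack(ims))
E
```

```text
13.1333 [ 0.3630124  -0.22239743  0.16285257] [-0.83735242 -0.56075887  2.24399499  0.17305452  1.31752366 -0.87928934] [-0.75109145  0.74954704 -3.60909507]
[-0.6, -10.0, 30.7, 12.6, -0.2, 0.1]
[-0.5, -2.4, 25.4, 22.6, -0.2, 0.1]
[-0.5, 6.7, 25.7, 32.6, -0.2, 0.1]
[-0.5, 21.8, 24.0, 42.6, -0.2, 0.2]
[-0.5, 51.5, 18.1, 57.6, -0.2, 0.2]
```

View pics/c7.png

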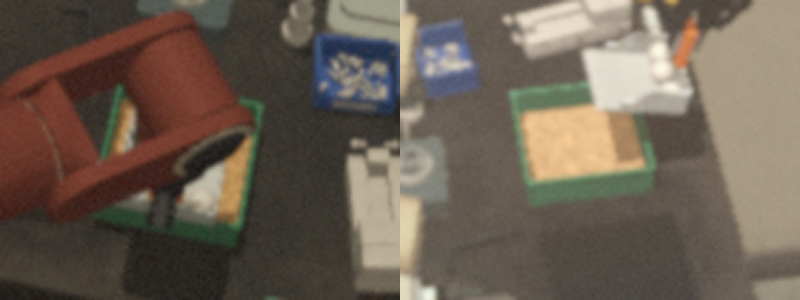

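The side crop shows the scoop with the balls still at its back (660,50), the lip over the bin's near edge. Tipping slowly.

Request:
play_rows([
  [[0,-2,6,2.5,0,0],[0,-5,14,5,0,0],[0,-7,22,8,0,0],[0,-10,30,12,0,0],[0,-8,29,15,0,0],[0,-5,27,18,0,0],[0,-3,26,21,0,0],[0,0,25,24,0,0],[0,2,25,27,0,0],[0,5,26,30,0,0],[0,7,25,32.5,0,0],[0,10,25,35,0,0]],
])

```text
time: 14.23
tool_pos: [0.3802, -0.2204, 0.1414]
tool_rot: [-0.137, 0.689, 0.699, -0.137]
contact_force: [0.2, 0.0, -1.2]
gripper_width: 0.154
grasp_force: 61.9
```

```bash
python3 - <<'E'
from h import *
s=manip.state(); print(s["time"],s["tool_pos"],s["joint_pos"],s["contact_force"])
p0=s["tool_pos"]; r0=rot(s["tool_rot"])
for t,lx,lz in((-22,.452,.05),(-30,.450,.045),(-38,.450,.045),(-46,.450,.045)):
    f=R.from_euler("z",.5,degrees=True)*R.from_euler("y",-t,degrees=True)
    p=np.array([lx,-.222,lz])+f.apply([-.102,0,.0557]); row(p,T(.5,t),p0,r0)
E
```

```text
14.2333 [ 0.38018474 -0.22044101  0.14142547] [-0.56407834 -0.06972509  1.92569222 -0.20644816  1.61787235 -0.55383479] [ 0.16755164  0.03708001 -1.24016242]
[-2.2, -1.2, 2.2, -0.3, -0.1, 0.4]
[-2.2, 7.5, -6.1, 7.7, -0.1, 0.4]
[-2.3, 18.0, -18.5, 15.7, -0.0, 0.4]
[-2.3, 30.1, -29.3, 23.7, -0.0, 0.4]
```

Request:
play_rows([
  [[0,2,-1,2,0,0],[0,4,-3,4,0,0],[0,7,-6,7,0,0],[0,10,-10,10,0,0],[0,14,-14,13,0,0],[0,18,-18,16,0,0],[0,24,-24,20,0,0],[0,30,-29,24,0,0],[0,30,-29,24,0,0],[0,30,-29,24,0,0],[0,30,-29,24,0,0]],
])

```text
time: 15.15
tool_pos: [0.4182, -0.2204, 0.1567]
tool_rot: [-0.277, 0.646, 0.655, -0.278]
contact_force: [-0.3, -0.7, -1.2]
gripper_width: 0.156
grasp_force: 61.9
```

```bash
python3 - <<'E'
from h import *
s=manip.state(); print(s["time"],s["tool_pos"],s["joint_pos"],s["contact_force"])
ims=[]
for n,(x,y) in {"top":(320,220),"side":(250,160)}.items():
    p,d=vision.grab_frame(n); ims.append(cv2.resize(p[y:y+105,x:x+140],(400,300),interpolation=cv2.INTER_CUBIC))
cv2.imwrite("pics/c8.png",np.hstack(ims))
E
```

```text
15.15 [ 0.41820811 -0.22040672  0.15668741] [-0.45199637  0.26809759  1.65263496 -0.35313604  1.94945792 -0.47230076] [-0.29121767 -0.67714325 -1.22481943]
```

View pics/c8.png

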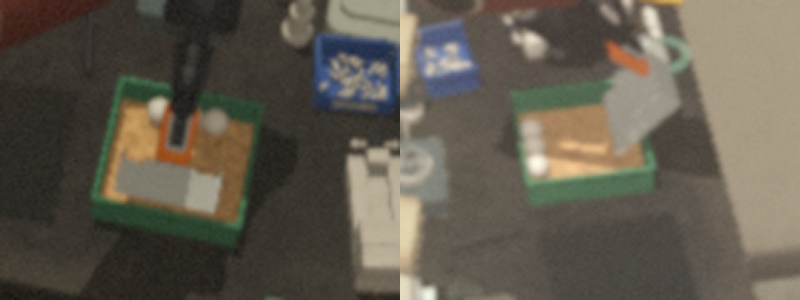

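The pan is empty; in the side crop balls lie at the bin's far wall (about (530,130), (537,160)) and at least two show in the top crop. Lifting away, then counting.

Request:
play_rows([
  [[0,-10,-10,0,0,0],[0,-25,-24,0,0,0],[0,-40,-38,0,0,0],[0,-50,-48,0,0,0],[0,-58,-56,0,0,0],[0,-58,-56,0,0,0],[0,-58,-56,0,0,0]],
])

```text
time: 15.83
tool_pos: [0.4187, -0.2212, 0.2378]
tool_rot: [-0.277, 0.646, 0.655, -0.278]
contact_force: [-0.4, 0.6, -2.2]
gripper_width: 0.159
grasp_force: 62.0
```

```bash
cat > bins.py <<'E'
from h import *
for n in("top","side"):
    p,d=vision.grab_frame(n); P=cloud(n,d); cv2.imwrite(f"pics/{n}_g.png",p)
    H,S,V=[a.astype(int) for a in cv2.split(cv2.cvtColor(p,cv2.COLOR_BGR2HSV))]
    X,Y,Z=[P[...,i] for i in range(3)]
    m=((abs(X-.484)<.078)&(abs(Y+.22)<.078)&(S<75)&(V>95)&(Z>.012)&(Z<.05)&(d>0)).astype(np.uint8)
    k,l,s,c=cv2.connectedComponentsWithStats(m)
    for i in range(1,k):
        if s[i,4]>8: print(n,c[i].round(1),s[i].tolist(),plane(n,c[i],.022).round(3))
E
python3 bins.py; python3 - <<'E'
from h import *
s=manip.state(); print(s["time"],s["tool_pos"],s["joint_pos"])
# mat from top picture: contrast-dark region
p=cv2.imread("pics/top_g.png"); g=cv2.GaussianBlur(cv2.cvtColor(p,cv2.COLOR_BGR2GRAY),(5,5),0)
print("mat in/out",g[270,315],g[235,300],g[305,300])
p0=s["tool_pos"]; r0=rot(s["tool_rot"])
row([.42,-.02,.2],T(4,0),p0,r0)
E
```

```text
top [373.9 256.7] [372, 254, 5, 7, 29] [[ 0.548 -0.183  0.022]]
top [394.6 261.8] [390, 258, 10, 9, 59] [[ 0.545 -0.251  0.022]]
side [306.6 193.4] [290, 188, 36, 13, 200] [[ 0.498 -0.302  0.022]]
side [334.5 209. ] [329, 195, 10, 30, 69] [[ 0.408 -0.208  0.022]]
side [296.6 211.6] [292, 202, 10, 22, 135] [[ 0.547 -0.216  0.022]]
side [328.9 222.1] [325, 219, 9, 6, 15] [[ 0.438 -0.148  0.022]]
side [315.5 224. ] [312, 222, 8, 5, 15] [[ 0.487 -0.146  0.022]]
side [322.  223.6] [321, 222, 4, 4, 9] [[ 0.464 -0.145  0.022]]
15.9333 [ 0.41799924 -0.22086302  0.23619307] [-0.45279393  0.18864356  1.60447153 -0.37567638  2.07191665 -0.52372166]
mat in/out 42 46 62
[200.6, 30.0, 22.4, -46.4, -1.6, -3.0]
```

Request:
play_rows([
  [[15,2,2,-4,0,0],[40,5,4,-9,0,-1],[65,9,7,-15,0,-1],[90,13,10,-21,0,-1],[115,17,13,-27,-1,-2],[140,21,16,-33,-1,-2],[165,25,19,-39,-1,-3],[185,28,21,-44,-1.5,-3],[198,30,22,-46.4,-1.6,-3],[200,30,22,-46.4,-1.6,-3],[200,30,22,-46.4,-1.6,-3],[200,30,22,-46.4,-1.6,-3]],
])

```text
time: 16.93
tool_pos: [0.4206, -0.0213, 0.2005]
tool_rot: [0.0, 0.682, 0.731, -0.001]
contact_force: [-0.4, -0.2, -2.0]
gripper_width: 0.156
grasp_force: 61.8
```

```bash
python3 bins.py; python3 - <<'E'
from h import *
s=manip.state(); print(s["time"],s["tool_pos"],s["joint_pos"]); row([.418,-.022,.065],T(4,0))
a=cv2.imread("pics/side_g.png")[160:265,250:390];b=cv2.imread("pics/top_g.png")[220:325,285:425]
cv2.imwrite("pics/c9.png",np.hstack([cv2.resize(x,(400,300),interpolation=cv2.INTER_CUBIC) for x in(a,b)]))
E
```

```text
top [375.5 257.6] [372, 254, 8, 9, 60] [[ 0.546 -0.189  0.022]]
top [390.6 260.7] [382, 256, 18, 11, 121] [[ 0.546 -0.238  0.022]]
side [309.3 192.7] [290, 187, 42, 12, 227] [[ 0.487 -0.304  0.022]]
side [332.7 198.3] [332, 196, 3, 6, 9] [[ 0.405 -0.262  0.022]]
side [296.6 211.3] [292, 202, 10, 20, 137] [[ 0.547 -0.217  0.022]]
17.0333 [ 0.42108492 -0.0216145   0.20085107] [-2.27450699e-01 -4.51392578e-01  2.09753921e+00 -1.09591574e-03
  1.49490158e+00 -2.96453691e-01]
[-0.0, -3.1, 135.9, 0.0, 0.1, -0.0]
```

View pics/c9.png

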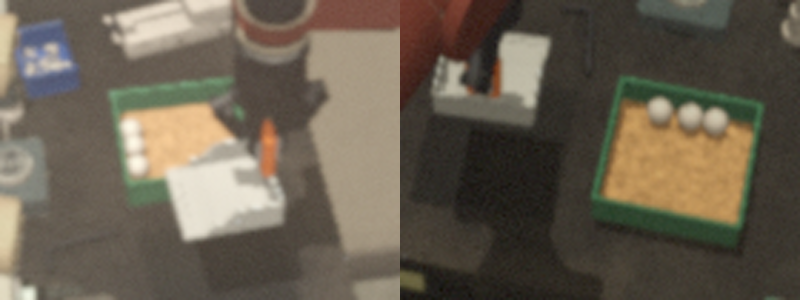

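All three balls are in the bin along its far wall (top crop (660,108), (690,117), (715,120)), and the scoop is empty above the mat. Setting it down.

Request:
play_rows([
  [[0,-1,15,0,0,0],[0,-3,45,0,0,0],[0,-3,75,0,0,0],[0,-3,100,0,0,0],[0,-3,120,0,0,0],[0,-3,132,0,0,0],[0,-3,137,0,0,0],[0,-3,139,0,0,0],[0,-3,139,0,0,0],[0,-3,139,0,0,0]],
])

```text
time: 17.87
tool_pos: [0.4192, -0.0217, 0.0632]
tool_rot: [0.002, 0.682, 0.731, 0.001]
contact_force: [-0.5, -0.1, -2.2]
gripper_width: 0.157
grasp_force: 61.8
```

Request:
play_rows([
  [[0,0,1,0,0,0],[0,0,2,0,0,0],[0,0,2,0,0,0],[0,0,2,0,0,0]],
])

```text
time: 18.2
tool_pos: [0.4184, -0.0213, 0.0605]
tool_rot: [0.001, 0.682, 0.731, 0.0]
contact_force: [-0.5, 0.3, -2.2]
gripper_width: 0.156
grasp_force: 61.8
```

Request:
play_rows([
  [[0,0,1,0,0,0],[0,0,1.5,0,0,0],[0,0,1.5,0,0,0],[0,0,1.5,0,0,0]],
])

```text
time: 18.53
tool_pos: [0.4182, -0.0212, 0.0587]
tool_rot: [0.001, 0.682, 0.731, 0.0]
contact_force: [-0.3, -0.1, -1.1]
gripper_width: 0.159
grasp_force: 62.1
```

Request:
play_rows([
  [[0,0,0.5,0,0,0],[0,0,0.5,0,0,0],[0,0,0.5,0,0,0]],
])

```text
time: 18.78
tool_pos: [0.4183, -0.0212, 0.0586]
tool_rot: [0.001, 0.682, 0.731, 0.0]
contact_force: [-2.5, 1.5, 4.2]
gripper_width: 0.158
grasp_force: 62.7
```

Touching down. I'll open, wait, then rise.

Request:
play_rows([
  [[0,0,0,0,0,0],[0,0,0,0,0,0],[0,0,0,0,0,0],[0,0,0,0,0,0],[0,0,0,0,0,0],[0,0,0,0,0,0],[0,0,0,0,0,0],[0,0,0,0,0,0]],
], claw=1)

```text
time: 19.45
tool_pos: [0.4181, -0.0213, 0.0581]
tool_rot: [0.001, 0.682, 0.731, 0.0]
contact_force: [0.5, -0.0, -0.8]
gripper_width: 0.999
grasp_force: 0.0
```

Request:
play_rows([
  [[0,0,-10,0,0,0],[0,0,-30,0,0,0],[0,0,-60,0,0,0],[0,0,-90,0,0,0],[0,0,-120,0,0,0],[0,0,-140,0,0,0],[0,0,-140,0,0,0],[0,0,-140,0,0,0]],
])

```text
time: 20.12
tool_pos: [0.4188, -0.0213, 0.2003]
tool_rot: [0.003, 0.682, 0.731, 0.001]
contact_force: [-0.2, -0.2, -0.1]
gripper_width: 0.999
grasp_force: 0.0
```

```bash
python3 bins.py | grep -v "side.*18[0-9]\|zz"; python3 - <<'E'
from h import *
for n in("top","side"):
    p,d=vision.grab_frame(n); P=cloud(n,d); X,Y,Z=[P[...,i] for i in range(3)]
    H,S,V=[a.astype(int) for a in cv2.split(cv2.cvtColor(p,cv2.COLOR_BGR2HSV))]
    o=P[(X>.36)&(X<.5)&(abs(Y+.02)<.05)&(H<18)&(S>130)&(Z>.045)&(Z<.12)&(d>0)]
    f=P[(X>.43)&(X<.54)&(abs(Y+.02)<.045)&(S<60)&(V>110)&(Z<.03)&(d>0)]
    print(n,len(o),o.mean(0).round(3),np.percentile(o[:,2],98).round(3),len(f),f.mean(0).round(3))
s=manip.state();print(s["time"],s["tool_pos"],s["gripper_width"])
E
```

```text
top [375.6 257.7] [372, 254, 9, 9, 59] [[ 0.546 -0.189  0.022]]
top [390.7 260.6] [383, 256, 17, 10, 122] [[ 0.546 -0.238  0.022]]
side [296.6 211.3] [292, 202, 10, 20, 136] [[ 0.547 -0.217  0.022]]
side [335.6 212.3] [334, 205, 5, 16, 28] [[ 0.406 -0.191  0.022]]
side [316.4 223.6] [313, 222, 8, 5, 14] [[ 0.484 -0.148  0.022]]
side [325.5 223.7] [323, 222, 6, 4, 11] [[ 0.452 -0.142  0.022]]
top 124 [ 0.412 -0.021  0.082] 0.106 608 [ 0.491 -0.026 -0.268]
side 84 [ 0.419 -0.011  0.089] 0.109 574 [ 0.48  -0.024  0.006]
20.3167 [ 0.41688108 -0.0208894   0.19636347] 1.0001071693809882
```

The scoop stands on the mat with its handle at (0.418, -0.02), the balls are in the bin and the arm is clear.

```bash
python3 -c "
from plant import order
print(order.job_done())"
```

```text
the job is handed in; nothing more can be done
None
```

All three balls went into the green bin in one scoopful, the empty scoop stands back on its mat with the gripper clear, and I handed the job in at about 20 s of robot time; no verdict was shown.

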